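# Pack the microscope service caddy

### The arm

A 6-joint arm with a two-finger parallel gripper is mounted at the origin on a cart in front of the work surface, level with it; the furniture and walls round the work are solid. World frame = base frame: x ahead of the robot, y to its left, z up, the work surface at z = 0. Lengths are in m, angles in degrees, forces in N, time in s.
With the tool pointing down it reaches from about 0.35 to 0.875 m from the base axis. Payload 4.2 kg.
Tool frame: the origin (TCP) lies between the finger pads; the fingertips stand 17 mm ahead of it and the grasp point (between the pads) lies 2 mm behind it; z points along the fingers, y is the line along which they close (so a half turn about z gives the same grasp; the last joint's range is limited). The gripper opens to 87 mm and grips with 3 to 60 N. Pads are 19 mm wide; open, the fingers measure 117 mm over their backs; the gripper's body (75 mm by 190 mm) begins 51 mm behind the grasp point.
Start: joints at [85.921, 22.042, 0.453, 0, -68.411, -14.817], TCP at [0.202, 0.591, 0.24] pointing down, gripper open.
Joint ranges: [-179.83, 179.83], [-69.29, 118.12], [-61.27, 80.66], [-181.25, 117.63], [-171.15, -9.14], [-177.46, 177.46]. Speed limits (degrees/s): [159.86, 159.86, 180, 180, 180, 180].

### API

Orientations are given as a 3x3 rotation matrix whose columns are the frame's x, y, z axes.
In Python, from station import sense, capture, r, masks_of gives the robot as it stands.
- The arm moves only by the tool apply_moves, never from a script. Its argument "steps" is a list that holds one entry, the list of rows, each a list of 7 numbers: the opening, from 0 (shut) to 1 (fully open), then the shift along the tool's x, y, z in mm, then the turn, a rotation vector about the tool's x, y, z in rad. A call has 1 to 12 rows; each row shifts and turns the commanded pose from where the row before left it, along the tool's axes as they then stand; what a row does not reach is not made up. A row lasts 1/8 s, in which the tool goes at most 62.5 mm and 10.7 degrees, less where a joint would pass 70% of its speed; a pose out of reach is approached as far as the arm can. A call with a gripper value outside its range is refused whole. The fingers move at their own pace and stop on an object; the grip force is fixed at half the most. Time passes only in rows, so rows that do not move let the fingers close. It gives the time, the measured TCP pose, the force and the opening at its end, in the units of the state.
- sense(): the state, without advancing time (a new reading comes with each control period).
- capture(name): name is "scene" or "top" or "wrist"; returns a dict with "color" (420x560x3 uint8, red, green, blue), "vfov" (degrees; the focal length in pixels is half the picture's height over the tangent of half this angle, whatever the lens; pixels are square), "cx", "cy" (the principal point, pixels), "T" (4x4, takes a point from camera to world coordinates). Camera axes: x right, y down, z forward; pixel columns grow to the right and rows downward; lengths in m; the calibration is good to about 2 mm. The wrist camera is an equidistant fisheye: a pixel r from the principal point sees the ray r / f radians off the axis. A picture is of the moment at which its call begins. There is no depth.
- r.finish_job(): hands the job in, once; it reports no verdict.
Trained networks look in a picture, given as the dict that the camera call returned (one of the last four; its "shot" number tells which), for a name from the list of things; names that differ only in an ending like _2 or _b are one class to them, and where a whole thing is asked for, a point or a joint stands for the part that bears it (a point fixed in the world has none). Each returns a list of dicts, best first, with "confidence" (0 to 1); they miss things now and then, are a little off and sometimes report something else, mostly with a low value. They report only what shows in the picture. A call takes as long as a camera call.
- masks_of(picture, thing): "pixels" (420x560 bool, what is visible of it) and "box" ([left, top, width, height] in pixels, round what is visible of it).
The state is a dict: "time_s": time; "joints": joint angles; "joint_velocities": joint speeds; "effort": joint torques, N m; "tcp_pos": TCP position; "ee_rot": TCP orientation; "wrist_force": force on the tool from outside, world axes, zero at the start; "moment": the same for the moment, N m; "gripper_width": opening from 0.0 (shut) to 1.0 (fully open).
Only numpy, scipy, OpenCV 4.12 (cv2) and the standard library are available. Lean on these libraries where they do the work, as an engineer would, in place of code of your own. Each camera call takes 0.05 s, during which the arm holds its last target. There are 200 camera calls.

### The job

Pack the microscope caddy: stand the spare eyepiece upright in the round cup, stand the small lamp-bulb carton upright in the square pocket, and lay the tweezers flat along the long trough, each let go at rest on the floor of its own place and none of them dropped from a height. Leave the look-alikes - the loupe, the large carton and the pliers - where they lie.

Things in the scene. Friction and masses are not known exactly. Their poses are not given: they have to be found in the camera images.
- eyepiece_mid (a point): Spare microscope eyepiece to pack: matt black, round, 47 mm tall, standing on its narrower tube: 30 mm diameter up to 17 mm height, 36 mm diameter above 20 mm. The point is its centre, 23.5 mm above its underside; z up, along its axis. 60 g.
- bulb_carton_mid (a point): Small upright lamp-bulb carton to pack: white with an orange band round the upper part of its sides, 40 x 40 mm square, 62 mm tall. The point is its centre, 31 mm above its underside; x and y square to its sides, z up. About 30 g, rigid.
- tweezers_mid (a point): Bare steel pointed tweezers to pack, lying on edge: 18 mm wide (along its x), 122 mm long (along its y, joined end at +y, points at -y), 9 mm high. The two legs are rigid. The point is its centre, 4.5 mm above its underside; z up. About 18 g. Grasp across the 18 mm width near the middle.
- round_cup_floor (a point): Round cup, one of three grey inserts in a row (order varies, 96 mm apart along their x) on the caddy, a low black board 304 x 172 mm with a 12 mm rim. One round wall, inner diameter 56 mm, outer 64 mm, 18 mm high above the cup's floor. The point is the centre of the cup's floor, 10 mm above the worktop; z up.
- square_pocket_floor (a point): Square pocket, grey insert of the same caddy: inner space 60 x 60 mm, 68 mm outside, walls 18 mm high above its floor. The point is the centre of its floor, 10 mm above the worktop; x and y square to the walls, z up. The caddy lies left, the loose things right, of a fixed centrifuge 146 mm tall straight ahead; shelves stand from about 0.72 m ahead: cross over close to the robot.
- long_trough_floor (a point): Long trough, grey insert of the same caddy: raised block 46 x 152 mm whose top is the trough's floor, 9 mm walls across each end and along each end third of the sides; inner space 34 mm (its x) by 142 mm (its y). Middle 68 mm of both sides open for fingers. Point: centre of its floor, 24 mm above the worktop; y along it, z up. Tweezers may lie either way round.
- loupe_mid (a point): Watch loupe, look-alike of the eyepiece, not to be moved: black, round, low and wide, 39 mm diameter, 31 mm tall, hollow cup with wide mouth upward. The point is its centre, 15.5 mm up.
- large_carton_mid (a point): Large printed light-blue and yellow carton, look-alike of the small carton, not to be moved: 55 mm (its x) x 99 mm (its y) x 70 mm tall. The point is its centre, 35 mm up.
- pliers_mid (a point): Long-nose pliers with blue grips, 43 x 152 x 12 mm, lying at the back on the robot's right, not to be moved. The point is at its centre, 6 mm up.

How it is judged:
By the outcome, as a careful person would: the job done as asked, in the order asked, and still so for the second after the job is handed in, with the robot touching nothing.
It also fails if it takes over 120 s, if anything falls off the work surface, if the arm or the gripper's body presses on something with over 40 N, if the wrist force passes 120 N, or if a joint passes its speed limit or range.

## Working session

There is one attempt and no reset: what is moved stays moved. The work goes in short steps, Python scripts to look and compute and a tool call to move; the robot and the scene stay as the last step left them, time stands still between calls to the robot, and variables do not carry over. Pictures are saved under pics/ and viewed, on a budget of 14 in all, crops included, one or two more only if the job needs it, and the job is handed in when it is done.

Besides the shell and the picture viewer there is one more tool, called after "Request:" by a JSON object that holds its "op" and its "data". apply_moves: Moves the arm, as the interface text tells. Its arguments: {"type":"object","properties":{"steps":{"type":"array","items":{"type":"array","items":{"type":"array","items":{"type":"number"}}}}},"required":["steps"]}

```bash
ls; mkdir -p pics
cat > h.py <<'E'
import numpy as np, cv2
from station import sense, capture, r, masks_of
def save(p,n): cv2.imwrite(f'pics/{n}.png',p['color'][:,:,::-1])
def foc(p): return p['color'].shape[0]/2/np.tan(np.radians(p['vfov']/2))
def ray(p,u,v,fish=False):
    f=foc(p); x=(u-p['cx'])/f; y=(v-p['cy'])/f
    if fish:
        t=np.hypot(x,y)+1e-12; d=np.array([x/t*np.sin(t),y/t*np.sin(t),np.cos(t)])
    else: d=np.array([x,y,1.])
    T=np.array(p['T']); return T[:3,3],T[:3,:3]@d
def onz(p,u,v,z,fish=False):
    o,d=ray(p,u,v,fish); return o+d*(z-o[2])/d[2]
def proj(p,P,fish=False):
    T=np.array(p['T']); c=T[:3,:3].T@(np.asarray(P)-T[:3,3]); f=foc(p)
    if fish:
        h=np.hypot(c[0],c[1]); t=np.arctan2(h,c[2]); return np.array([p['cx']+f*t*c[0]/h,p['cy']+f*t*c[1]/h])
    return np.array([p['cx']+f*c[0]/c[2],p['cy']+f*c[1]/c[2]])
E
python3 - <<'E'
from h import *
print(sense())
for n in ['scene','top']:
    p=capture(n); save(p,n+'0'); print(n,p['vfov'],np.round(p['T'],3).tolist())
    for t in ['eyepiece_mid','bulb_carton_mid','tweezers_mid','loupe_mid','large_carton_mid','pliers_mid']:
        print(t,[(round(m['confidence'],2),m['box']) for m in masks_of(p,t)][:2])
E
```

```text
pics
{'time_s': 0.0, 'joints': array([ 8.59217991e+01,  2.20911795e+01,  3.80122306e-01, -2.72855534e-02,
       -6.84126142e+01, -1.48177191e+01]), 'joint_velocities': array([-0.01442476,  0.0158826 , -0.10198077,  0.09996669, -0.03147893,
        0.05007714]), 'effort': array([ 1.02050697e-03, -3.90666497e+01,  1.87403476e+01,  4.21983093e+00,
        1.10766073e-02, -1.95049847e-04]), 'tcp_pos': array([0.20219953, 0.5907895 , 0.23846192]), 'ee_rot': array([[ 9.46051547e-01, -3.24015610e-01, -5.95201290e-04],
       [-3.24016132e-01, -9.46049177e-01, -2.12147447e-03],
       [ 1.24301154e-04,  2.19987903e-03, -9.99997573e-01]]), 'wrist_force': array([0.62581591, 0.16687858, 0.63328312]), 'moment': array([ 0.03579106, -0.01158745, -0.0050581 ]), 'gripper_width': 0.9961751375087953}
scene 43.87654906945248 [[0.779, -0.403, 0.481, -0.073], [-0.627, -0.475, 0.617, -0.861], [-0.021, -0.782, -0.623, 0.857], [0.0, 0.0, 0.0, 1.0]]
eyepiece_mid [(0.59, [382.1, 298.4, 18.9, 30.7])]
bulb_carton_mid [(0.62, [309.6, 229.1, 19.7, 32.4])]
tweezers_mid [(0.71, [262.3, 274.0, 40.0, 28.5]), (0.29, [350.1, 236.7, 53.4, 54.9])]
loupe_mid [(0.74, [328.6, 306.4, 19.2, 23.3])]
large_carton_mid [(0.66, [351.2, 237.4, 51.5, 54.1]), (0.38, [308.7, 230.7, 20.9, 30.9])]
pliers_mid [(0.6, [327.7, 303.5, 21.4, 26.0])]
top 50.537268299876615 [[0.014, -0.997, 0.079, 0.462], [-1.0, -0.013, 0.018, -0.089], [-0.017, -0.079, -0.997, 1.157], [0.0, 0.0, 0.0, 1.0]]
eyepiece_mid [(0.49, [418.0, 216.8, 18.5, 8.3])]
bulb_carton_mid [(0.57, [322.8, 199.1, 17.9, 22.0])]
tweezers_mid [(0.68, [107.9, 245.7, 63.7, 40.5]), (0.59, [416.5, 218.2, 19.8, 8.6])]
loupe_mid [(0.68, [392.7, 253.1, 18.1, 12.7])]
large_carton_mid [(0.76, [361.8, 173.6, 47.5, 27.3])]
pliers_mid [(0.93, [363.0, 143.3, 56.7, 16.0])]
```

View pics/scene0.png

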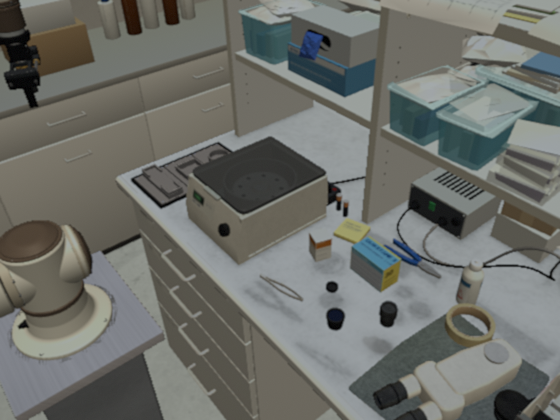

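View pics/top0.png

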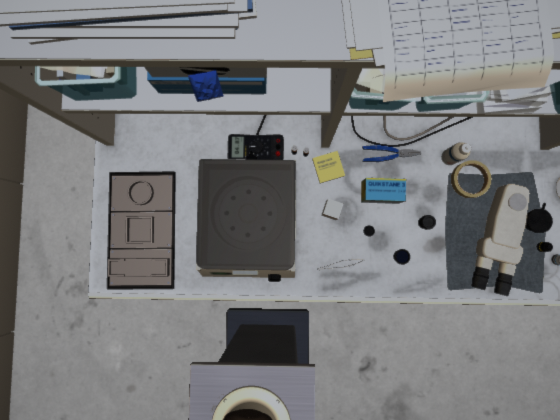

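The top view shows the caddy at left with cup (141,192), pocket (140,230) and trough (139,267). The centrifuge is at (247,215), small carton at (332,209), tweezers at (340,265), eyepiece at (428,222), loupe at (402,257), and an unlisted small black thing at (370,231). The tweezers' top-view mask was wrong: it landed on the trough.

Run:
```python
from h import *
p=capture('top')
for n,u,v,z in [('cup',141,192,.028),('pocket',140,230,.028),('trough',139,267,.03),('carton',332,209,.062),('tw',340,265,.009),('twL',318,268,.009),('twR',363,261,.009),('eye',428,222,.047),('loupe',402,257,.031),('small',370,231,.02),('cadTL',109,172,.012),('cadTR',175,172,.012),('cadBL',107,288,.012),('cadBR',175,287,.012),('centTL',198,159,.146),('centBR',295,270,.146),('edge',300,298,0)]:
    print(n,np.round(onz(p,u,v,z),3))
for t in ['round_cup_floor','square_pocket_floor','long_trough_floor']: print(t,[(round(m['confidence'],2),m['box']) for m in masks_of(p,t)][:2])
p=capture('scene')
for n,u,v,z in [('eye',389,305,.047),('loupe',336,312,.031),('twL',261,275,.009),('twR',301,299,.009),('cartontop',320,236,.062)]: print(n,np.round(onz(p,u,v,z),3))
p=capture('wrist'); save(p,'wrist0'); print(p['vfov'],np.round(p['T'],3).tolist())
```

```text
cup [0.586 0.291 0.028]
pocket [0.488 0.29  0.028]
trough [0.395 0.288 0.03 ]
carton [ 0.546 -0.195  0.062]
tw [ 0.407 -0.222  0.009]
twL [ 0.398 -0.166  0.009]
twR [ 0.418 -0.28   0.009]
eye [ 0.518 -0.435  0.047]
loupe [ 0.43  -0.374  0.031]
small [ 0.494 -0.296  0.02 ]
cadTL [0.639 0.382 0.012]
cadTR [0.641 0.209 0.012]
cadBL [0.339 0.374 0.012]
cadBR [0.345 0.199 0.012]
centTL [0.651 0.122 0.146]
centBR [ 0.4   -0.105  0.146]
edge [ 0.321 -0.121  0.   ]
round_cup_floor [(0.84, [109.5, 178.2, 61.7, 35.8]), (0.61, [361.6, 175.7, 46.8, 25.2])]
square_pocket_floor [(0.78, [108.4, 214.1, 63.2, 33.1]), (0.58, [323.5, 198.8, 20.3, 22.8])]
long_trough_floor [(0.58, [108.6, 245.7, 65.6, 41.2]), (0.53, [364.0, 143.4, 57.6, 16.2])]
eye [ 0.522 -0.434  0.047]
loupe [ 0.438 -0.37   0.031]
twL [ 0.395 -0.169  0.009]
twR [ 0.418 -0.282  0.009]
cartontop [ 0.545 -0.2    0.062]
65.70646984690485 [[-0.324, -0.905, -0.277, 0.279], [-0.946, 0.31, 0.095, 0.564], [-0.001, 0.293, -0.956, 0.384], [0.0, 0.0, 0.0, 1.0]]
```

View pics/wrist0.png

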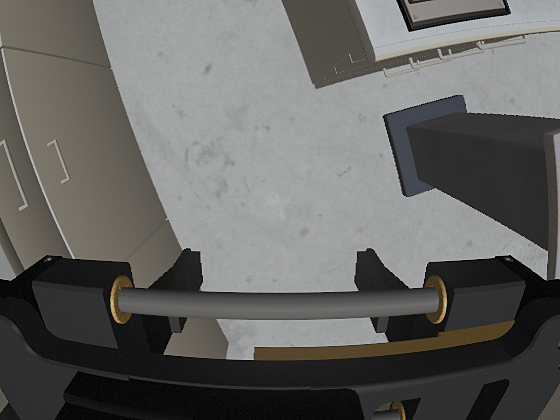

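The wrist view shows bare floor at the start, with the fingers at (190,290) and (370,290). I'll cross to the right side, turning to yaw -90 on the way. That keeps the last joint near mid-range and closes the fingers along world x.

```bash
cat >> h.py <<'E'
def plan(wps,op,step=55.,turn=9.):
    """wps: world x,y,z,yawdeg targets of the TCP from the measured pose; prints rows (12 per call)"""
    s=sense(); R=s['ee_rot']; p=np.array(s['tcp_pos'])*1e3; yaw=np.degrees(np.arctan2(R[1,0],R[0,0]))
    rows=[]
    for w in wps:
        q=np.array(w[:3])*1e3; n=int(max(1,np.ceil(np.linalg.norm(q-p)/step),np.ceil(abs(w[3]-yaw)/turn)))
        d=(q-p)/n; dy=(w[3]-yaw)/n
        for i in range(n):
            a=np.radians(yaw); rows.append([op,*(round(v,1) for v in (d[0]*np.cos(a)+d[1]*np.sin(a), d[0]*np.sin(a)-d[1]*np.cos(a), -d[2])),0,0,round(-np.radians(dy),4)]); yaw+=dy
        p=q
    for i in range(0,len(rows),12): print(str(rows[i:i+12]).replace(' ',''))
E
python3 - <<'E'
from h import *
plan([(.30,.45,.30,-45),(.41,.2,.33,-85),(.43,0,.33,-90),(.43,-.2,.31,-90),(.50,-.32,.28,-90)],1)
E
```

```text
[[1,np.float64(34.5),np.float64(25.5),np.float64(-15.1),0,0,np.float64(0.1139)],[1,np.float64(37.2),np.float64(21.4),np.float64(-15.1),0,0,np.float64(0.1139)],[1,np.float64(39.4),np.float64(17.1),np.float64(-15.1),0,0,np.float64(0.1139)],[1,np.float64(41.1),np.float64(12.5),np.float64(-15.1),0,0,np.float64(0.1139)],[1,np.float64(50.9),np.float64(19.8),np.float64(-6.0),0,0,np.float64(0.1396)],[1,np.float64(53.2),np.float64(12.5),np.float64(-6.0),0,0,np.float64(0.1396)],[1,np.float64(54.4),np.float64(5.0),np.float64(-6.0),0,0,np.float64(0.1396)],[1,np.float64(54.6),np.float64(-2.6),np.float64(-6.0),0,0,np.float64(0.1396)],[1,np.float64(53.7),np.float64(-10.2),np.float64(-6.0),0,0,np.float64(0.1396)],[1,np.float64(50.2),np.float64(-0.6),np.float64(-0.0),0,0,np.float64(0.0218)],[1,np.float64(50.2),np.float64(-1.7),np.float64(-0.0),0,0,np.float64(0.0218)],[1,np.float64(50.2),np.float64(-2.8),np.float64(-0.0),0,0,np.float64(0.0218)]]
[[1,np.float64(50.1),np.float64(-3.9),np.float64(-0.0),0,0,np.float64(0.0218)],[1,np.float64(50.0),np.float64(0.0),np.float64(5.0),0,0,np.float64(-0.0)],[1,np.float64(50.0),np.float64(0.0),np.float64(5.0),0,0,np.float64(-0.0)],[1,np.float64(50.0),np.float64(0.0),np.float64(5.0),0,0,np.float64(-0.0)],[1,np.float64(50.0),np.float64(0.0),np.float64(5.0),0,0,np.float64(-0.0)],[1,np.float64(40.0),np.float64(-23.3),np.float64(10.0),0,0,np.float64(-0.0)],[1,np.float64(40.0),np.float64(-23.3),np.float64(10.0),0,0,np.float64(-0.0)],[1,np.float64(40.0),np.float64(-23.3),np.float64(10.0),0,0,np.float64(-0.0)]]
```

Request:
{"op": "apply_moves", "data": {"steps": [[[1,34.5,25.5,-15,0,0,0.114],[1,37,21.5,-15,0,0,0.114],[1,39.5,17,-15,0,0,0.114],[1,41,12.5,-15,0,0,0.114],[1,51,20,-6,0,0,0.14],[1,53,12.5,-6,0,0,0.14],[1,54.5,5,-6,0,0,0.14],[1,54.5,-2.5,-6,0,0,0.14],[1,54,-10,-6,0,0,0.14],[1,50,-0.5,0,0,0,0.022],[1,50,-2,0,0,0,0.022],[1,50,-3,0,0,0,0.022]]]}}

```text
time_s: 2.5
tcp_pos: [0.4239, 0.0484, 0.3299]
ee_rot: [[0.019, -1.0, 0.001], [-1.0, -0.019, 0.0], [-0.0, -0.001, -1.0]]
wrist_force: [0.5, 0.6, -0.2]
gripper_width: 0.999
```

Request:
{"op": "apply_moves", "data": {"steps": [[[1,50,-4,0,0,0,0.022],[1,50,0,5,0,0,0],[1,50,0,5,0,0,0],[1,50,0,5,0,0,0],[1,50,0,5,0,0,0],[1,40,-23,10,0,0,0],[1,40,-23,10,0,0,0],[1,40,-23,10,0,0,0],[1,0,0,0,0,0,0],[1,0,0,0,0,0,0]]]}}

```text
time_s: 3.75
tcp_pos: [0.4967, -0.3199, 0.2794]
ee_rot: [[-0.003, -1.0, -0.001], [-1.0, 0.003, 0.0], [-0.0, 0.001, -1.0]]
wrist_force: [-0.1, -0.1, 0.3]
gripper_width: 1.0
```

Run:
```python
from h import *
p=capture('wrist'); save(p,'w1'); s=sense(); print(s['tcp_pos'],s['ee_rot'].round(3).tolist(),s['joints'].round(1))
for t,z in [('eyepiece_mid',.03),('bulb_carton_mid',.04),('tweezers_mid',.005),('loupe_mid',.02)]:
    for m in masks_of(p,t)[:2]:
        b=m['box']; print(t,round(m['confidence'],2),np.round(b),onz(p,b[0]+b[2]/2,b[1]+b[3]/2,z,True).round(3))
```

```text
[ 0.496782   -0.31949712  0.28008735] [[-0.003, -1.0, 0.001], [-1.0, 0.003, -0.0], [0.0, -0.001, -1.0]] [-17.1  17.2  -0.8  -0.  -71.9  16.9]
eyepiece_mid 0.77 [246.  75.  32.  29.] [ 0.516 -0.435  0.03 ]
bulb_carton_mid 0.92 [223. 248.  35.  47.] [ 0.547 -0.203  0.04 ]
tweezers_mid 0.69 [243.  73.  35.  28.] [ 0.518 -0.439  0.005]
tweezers_mid 0.63 [332. 208.  18.  76.] [ 0.408 -0.224  0.005]
loupe_mid 0.63 [317. 126.  32.  28.] [ 0.427 -0.373  0.02 ]
```

View pics/w1.png

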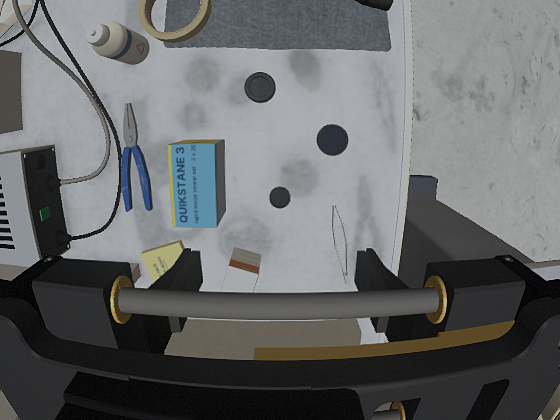

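The wrist view shows the eyepiece at (260,87), loupe (332,140), the unlisted cap (280,197), carton (244,262) and tweezers (340,240), all agreeing with the top view. Next I put the camera right over the eyepiece.

Request:
{"op": "apply_moves", "data": {"steps": [[[0.8,11,-7,43,0,0,0],[0.8,11,-7,43,0,0,0],[0.8,11,-7,43,0,0,0],[0.8,0,0,0,0,0,0],[0.8,0,0,0,0,0,0]]]}}

```text
time_s: 4.62
tcp_pos: [0.5188, -0.3532, 0.1526]
ee_rot: [[-0.002, -1.0, 0.002], [-1.0, 0.002, -0.002], [0.002, -0.002, -1.0]]
wrist_force: [-0.5, 0.5, 0.4]
gripper_width: 0.804
```

Run:
```python
from h import *
p=capture('wrist'); s=sense(); print(s['tcp_pos'],s['ee_rot'].round(3).tolist(), p['T'][:3,3])
for m in masks_of(p,'eyepiece_mid')[:2]:
    b=m['box']; px=m['pixels']; v,u=np.nonzero(px); print(round(m['confidence'],2),np.round(b),[onz(p,b[0]+b[2]/2,b[1]+b[3]/2,z,True).round(4) for z in (.02,.047)], len(u))
b=p['color']; cv2.imwrite('pics/w2.png',cv2.resize(b[:220,150:410,::-1],None,fx=2,fy=2))
```

```text
[ 0.51910194 -0.3532565   0.15323591] [[-0.002, -1.0, 0.004], [-1.0, 0.002, -0.002], [0.002, -0.004, -1.0]] [ 0.51821595 -0.434335    0.29671375]
0.77 [255.  93.  50.  45.] [array([ 0.5173, -0.4364,  0.02  ]), array([ 0.5174, -0.4362,  0.047 ])] 1703
```

View pics/w2.png

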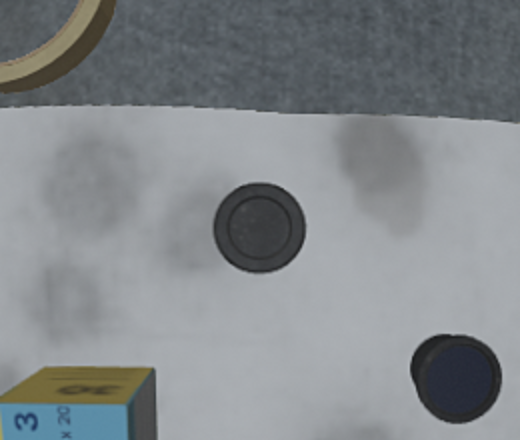

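The eyepiece is centred at full-picture (279.7,113.8), which puts it at about (0.5175, -0.4375).

Request:
{"op": "apply_moves", "data": {"steps": [[[0.8,42,0.5,0,0,0,0],[0.8,42,1,0,0,0,0],[0.8,0,0,40,0,0,0],[0.8,0,0,40,0,0,0],[0.8,0,0,24,0,0,0],[0.8,0,0,10,0,0,0],[0.8,0,0,0,0,0,0],[0.8,0,0,0,0,0,0]]]}}

```text
time_s: 5.72
tcp_pos: [0.5173, -0.4377, 0.0386]
ee_rot: [[-0.003, -1.0, 0.003], [-1.0, 0.003, -0.002], [0.002, -0.003, -1.0]]
wrist_force: [0.1, -0.7, 0.2]
gripper_width: 0.801
```

Run:
```python
from h import *
p=capture('wrist'); save(p,'w3'); s=sense(); print(s['tcp_pos'],s['wrist_force'],proj(p,s['tcp_pos'],True))
```

```text
[ 0.51720519 -0.43759723  0.03846738] [-0.3502752  -0.98542578  1.02671043] [278.1009575  284.04347464]
```

View pics/w3.png

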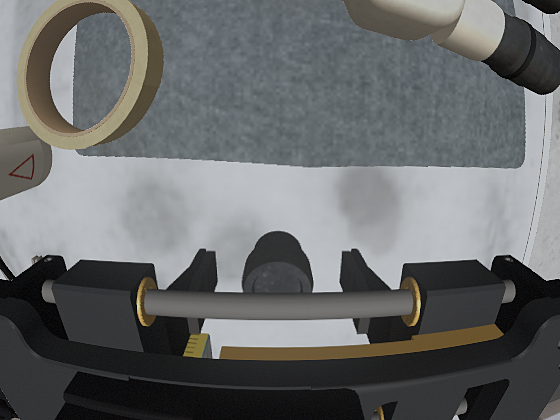

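The eyepiece stands centred between the open fingers, at (278,270). Closing and lifting.

Request:
{"op": "apply_moves", "data": {"steps": [[[0,0,0,0,0,0,0],[0,0,0,0,0,0,0],[0,0,0,0,0,0,0],[0,0,0,0,0,0,0],[0,0,0,0,0,0,0],[0,0,0,-15,0,0,0],[0,0,0,-40,0,0,0],[0,0,0,-45,0,0,0],[0,0,0,-45,0,0,0],[0,0,0,-45,0,0,0],[0,0,0,-45,0,0,0],[0,-10,10,-25,0,0,0]]]}}

```text
time_s: 7.28
tcp_pos: [0.5067, -0.4277, 0.3005]
ee_rot: [[-0.003, -1.0, 0.004], [-1.0, 0.003, -0.003], [0.003, -0.004, -1.0]]
wrist_force: [-0.6, 0.3, -1.1]
gripper_width: 0.403
```

Request:
{"op": "apply_moves", "data": {"steps": [[[0,-45,20,0,0,0,0],[0,-45,20,0,0,0,0],[0,-45,20,0,0,0,0],[0,-45,15,0,0,0,0],[0,-50,0,0,0,0,0],[0,-50,0,0,0,0,0],[0,-50,0,0,0,0,0],[0,-50,0,0,0,0,0],[0,-50,0,0,0,0,0],[0,-50,0,0,0,0,0],[0,-50,0,0,0,0,0],[0,-50,0,0,0,0,0]]]}}

```text
time_s: 8.78
tcp_pos: [0.4325, 0.1546, 0.2979]
ee_rot: [[-0.003, -1.0, 0.002], [-1.0, 0.003, 0.001], [-0.001, -0.002, -1.0]]
wrist_force: [0.6, -0.8, 0.1]
gripper_width: 0.409
```

Request:
{"op": "apply_moves", "data": {"steps": [[[0,-50,-10,0,0,0,0],[0,-50,-10,0,0,0,0],[0,-50,-15,0,0,0,0],[0,-30,-15,0,0,0,0],[0,0,0,0,0,0,0],[0,0,0,0,0,0,0]]]}}

```text
time_s: 9.52
tcp_pos: [0.4832, 0.3324, 0.297]
ee_rot: [[-0.003, -1.0, -0.0], [-1.0, 0.003, -0.0], [0.0, 0.0, -1.0]]
wrist_force: [-0.8, 1.6, -0.3]
gripper_width: 0.408
```

Run:
```python
from h import *
p=capture('wrist'); save(p,'w4'); s=sense(); print(s['tcp_pos'],s['ee_rot'].round(3).tolist(),s['joints'].round(1),s['gripper_width'])
for t in ['round_cup_floor','square_pocket_floor','long_trough_floor']:
    for m in masks_of(p,t)[:1]:
        b=m['box']; print(t,round(m['confidence'],2),np.round(b),onz(p,b[0]+b[2]/2,b[1]+b[3]/2,.02,True).round(3))
```

```text
[0.48313843 0.33208412 0.29723464] [[-0.003, -1.0, 0.0], [-1.0, 0.003, 0.0], [-0.0, -0.0, -1.0]] [ 50.3  16.3   0.3   0.  -74.  -50.5] 0.4061249394072953
round_cup_floor 0.81 [167.  88.  74. 124.] [0.58  0.292 0.02 ]
square_pocket_floor 0.87 [236.  87.  71. 121.] [0.491 0.291 0.02 ]
long_trough_floor 0.92 [308.  87.  69. 123.] [0.399 0.291 0.02 ]
```

View pics/w4.png

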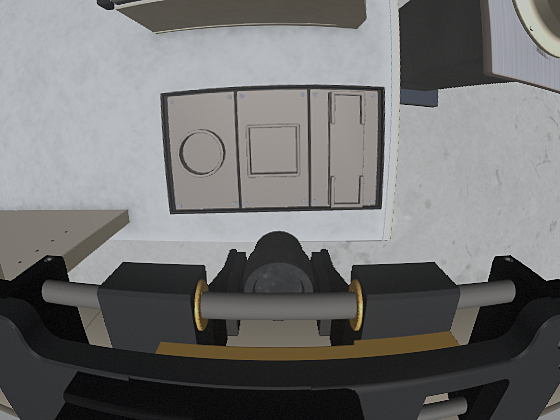

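The eyepiece is held at (278,265). The caddy shows the cup at (202,154), pocket at (273,150) and trough at (346,150).

Run:
```python
from h import *
p=capture('wrist')
for n,u,v,z in [('cup',202,153.5,.028),('pocket',273,150.5,.028),('trough',346.5,149.5,.03),('trT',347,95,.033),('trB',346,205,.033),('c1',163,93,.012),('c2',383,88,.012),('c3',382,208,.012),('c4',171,212,.012)]:
    print(n,onz(p,u,v,z,True).round(4))
g=cv2.cvtColor(p['color'],cv2.COLOR_RGB2GRAY)[110:195,165:240]
cv2.imwrite('pics/w5.png',cv2.resize(cv2.cvtColor(p['color'],cv2.COLOR_RGB2BGR)[80:220,155:390],None,fx=3.4,fy=3.4,interpolation=cv2.INTER_CUBIC))
```

```text
cup [0.5817 0.2959 0.028 ]
pocket [0.4896 0.2938 0.028 ]
trough [0.3955 0.2915 0.03  ]
trT [0.3968 0.2215 0.033 ]
trB [0.3936 0.3646 0.033 ]
c1 [0.6379 0.212  0.012 ]
c2 [0.3425 0.2074 0.012 ]
c3 [0.3357 0.3748 0.012 ]
c4 [0.6367 0.3796 0.012 ]
```

View pics/w5.png

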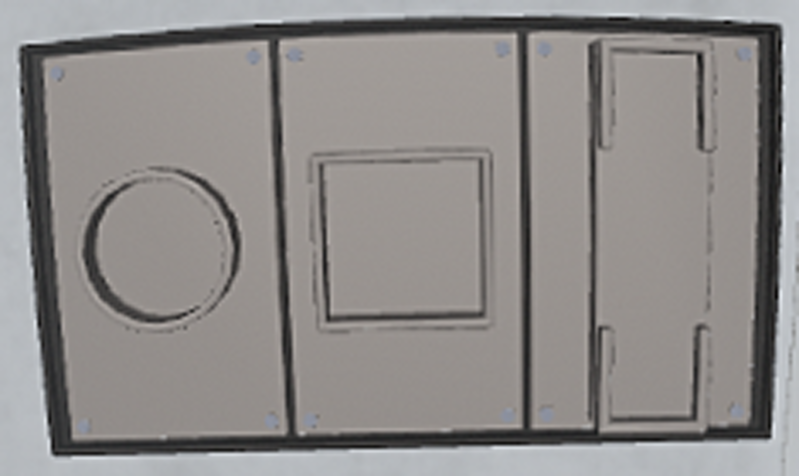

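Request:
{"op": "apply_moves", "data": {"steps": [[[0,-15,-34,30,0,0,0],[0,-15,-34,50,0,0,0],[0,-14,-33,60,0,0,0],[0,0,0,0,0,0,0],[0,0,0,0,0,0,0]]]}}

```text
time_s: 10.4
tcp_pos: [0.5816, 0.3751, 0.1642]
ee_rot: [[-0.003, -1.0, 0.002], [-1.0, 0.003, 0.0], [-0.0, -0.002, -1.0]]
wrist_force: [-0.3, -0.2, -0.2]
gripper_width: 0.41
```

Run:
```python
from h import *
p=capture('wrist'); s=sense(); print(s['tcp_pos'],s['ee_rot'].round(3).tolist(),s['wrist_force'])
for m in masks_of(p,'round_cup_floor')[:1]: print(m['confidence'],m['box'])
for e in [(.584,.294)]: print(proj(p,(*e,.028),True))
cv2.imwrite('pics/w6.png',cv2.resize(p['color'][:260,130:430,::-1],None,fx=2,fy=2))
```

```text
[0.58175127 0.37557482 0.166019  ] [[-0.003, -1.0, 0.004], [-1.0, 0.003, 0.003], [-0.003, -0.004, -1.0]] [-0.44326157 -1.03380345 -0.60258125]
0.61 [219.1, 33.1, 106.4, 172.0]
[275.13680584 117.07534321]
```

View pics/w6.png

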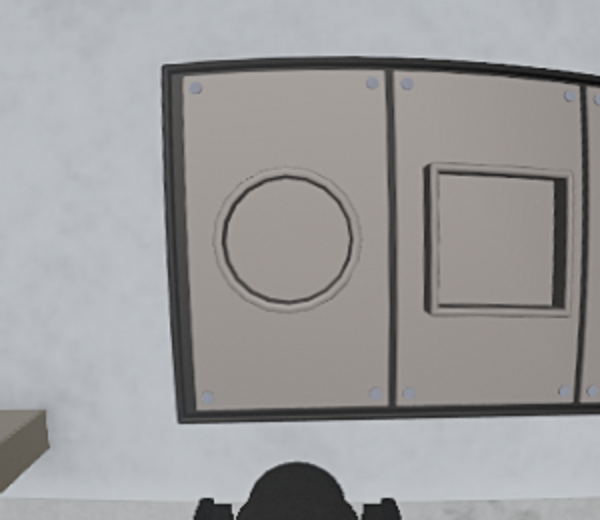

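Run:
```python
from h import *
p=capture('wrist')
for z in (0,.05,.1): print(onz(p,152.5,205,z,True).round(3),onz(p,152.5,223,z,True).round(3))
print(onz(p,274,120,.028,True).round(4))
t=capture('top'); print(onz(t,113,145,0).round(3))
```

```text
[ 0.714  0.381 -0.   ] [0.716 0.401 0.   ]
[0.692 0.367 0.05 ] [0.694 0.383 0.05 ]
[0.671 0.353 0.1  ] [0.673 0.366 0.1  ]
[0.5855 0.2976 0.028 ]
[0.714 0.38  0.   ]
```

Request:
{"op": "apply_moves", "data": {"steps": [[[0,40,-2,0,0,0,0],[0,39,-1.5,0,0,0,0],[0,0,0,40,0,0,0],[0,0,0,35,0,0,0],[0,0,0,0,0,0,0],[0,0,0,0,0,0,0]]]}}

```text
time_s: 11.35
tcp_pos: [0.5855, 0.2972, 0.0906]
ee_rot: [[-0.002, -1.0, 0.004], [-1.0, 0.002, 0.002], [-0.002, -0.004, -1.0]]
wrist_force: [-0.9, 0.0, 0.4]
gripper_width: 0.408
```

Run:
```python
from h import *
p=capture('wrist'); save(p,'w7'); s=sense(); print(s['tcp_pos'],s['wrist_force'])
```

```text
[0.58558842 0.29729193 0.09080912] [ 0.40138339 -0.89780861 -0.39286464]
```

View pics/w7.png

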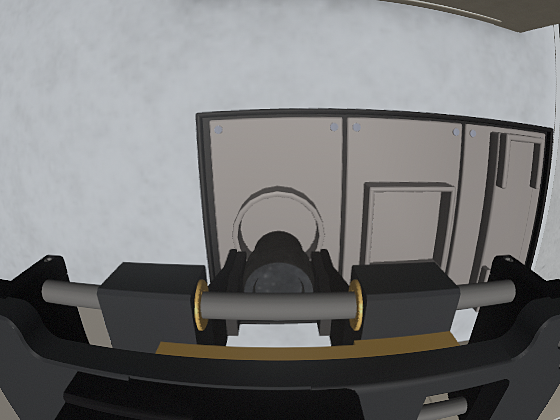

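The eyepiece is lined up over the cup, with the ring visible at (279,225). Lowering gently.

Request:
{"op": "apply_moves", "data": {"steps": [[[0,0,0,20,0,0,0],[0,0,0,14,0,0,0],[0,0,0,4,0,0,0],[0,0,0,1,0,0,0],[0,0,0,0,0,0,0],[0,0,0,0,0,0,0]]]}}

```text
time_s: 12.15
tcp_pos: [0.5847, 0.2964, 0.0494]
ee_rot: [[-0.003, -1.0, 0.001], [-1.0, 0.003, 0.001], [-0.001, -0.001, -1.0]]
wrist_force: [-0.1, -0.0, -0.3]
gripper_width: 0.406
```

Request:
{"op": "apply_moves", "data": {"steps": [[[0,0,0,0.8,0,0,0],[0,0,0,0.8,0,0,0],[0,0,0,0.8,0,0,0],[0,0,0,0,0,0,0]]]}}

```text
time_s: 12.65
tcp_pos: [0.5844, 0.2962, 0.0466]
ee_rot: [[-0.003, -1.0, 0.0], [-1.0, 0.003, -0.0], [0.0, -0.0, -1.0]]
wrist_force: [-0.3, 0.3, 0.5]
gripper_width: 0.406
```

Request:
{"op": "apply_moves", "data": {"steps": [[[0,0,0,0.7,0,0,0],[0,0,0,0.7,0,0,0],[0,0,0,0,0,0,0]]]}}

```text
time_s: 13.02
tcp_pos: [0.5845, 0.2962, 0.0465]
ee_rot: [[-0.003, -1.0, 0.001], [-1.0, 0.003, -0.0], [0.0, -0.001, -1.0]]
wrist_force: [-3.0, -0.5, 5.9]
gripper_width: 0.408
```

Run:
```python
from h import *
for i in range(4):
    capture('wrist'); s=sense(); print(s['tcp_pos'].round(4),s['wrist_force'].round(2),s['moment'].round(3))
```

```text
[0.5845 0.2962 0.0465] [-2.5  -0.36  7.08] [-0.177  0.813  0.031]
[0.5845 0.2962 0.0465] [-2.77 -0.26  7.45] [-0.172  0.773 -0.017]
[0.5845 0.2962 0.0464] [-2.52 -2.07  6.57] [-0.135  0.847 -0.008]
[0.5845 0.2962 0.0465] [-2.07 -0.77  6.45] [-0.116  0.808  0.03 ]
```

Run:
```python
from h import *
p=capture('wrist'); cv2.imwrite('pics/w8.png',cv2.resize(p['color'][180:360,180:380,::-1],None,fx=3,fy=3,interpolation=cv2.INTER_CUBIC))
```

```text
(no output)
```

View pics/w8.png

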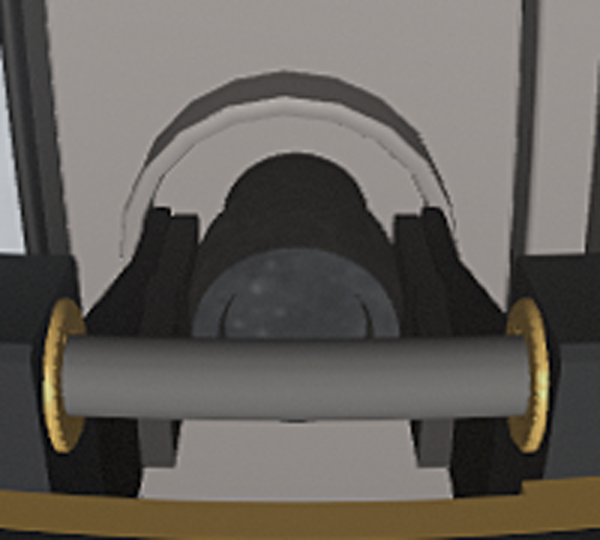

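The eyepiece sits inside the ring and the force has risen to 6–7 N. The fingertips are still higher than the wall, so I take this as floor contact. Release and rise.

Request:
{"op": "apply_moves", "data": {"steps": [[[0,0,0,-0.8,0,0,0],[0.75,0,0,0,0,0,0],[0.75,0,0,0,0,0,0],[0.75,0,0,0,0,0,0],[0.75,0,0,0,0,0,0],[0.75,0,0,-10,0,0,0],[0.75,0,0,-30,0,0,0],[0.75,0,0,-45,0,0,0],[0.75,0,0,-45,0,0,0],[0.75,-30,20,-45,0,0,0],[0.75,-20,30,-40,0,0,0],[0.75,0,20,0,0,0,0]]]}}

```text
time_s: 14.78
tcp_pos: [0.5149, 0.3488, 0.2662]
ee_rot: [[-0.001, -1.0, 0.007], [-1.0, 0.001, 0.007], [-0.007, -0.007, -1.0]]
wrist_force: [-0.8, 0.5, -0.3]
gripper_width: 0.75
```

Run:
```python
from h import *
p=capture('wrist'); s=sense(); print(s['tcp_pos'],s['wrist_force'])
for m in masks_of(p,'eyepiece_mid')[:1]: print(m['confidence'],m['box'])
cv2.imwrite('pics/w9.png',cv2.resize(p['color'][60:260,130:400,::-1],None,fx=2.8,fy=2.8))
plan([(.43,.1,.30,-90),(.43,-.1,.3,-90),(.545,-.118,.25,-90)],.8)
```

```text
[0.51209922 0.34752732 0.26427315] [-2.77466624 -1.3991917  -1.45949284]
0.92 [202.2, 126.5, 35.9, 30.4]
[[0.8,np.float64(49.4),np.float64(16.6),np.float64(-7.4),0,0,np.float64(-0.0002)],[0.8,np.float64(49.4),np.float64(16.6),np.float64(-7.4),0,0,np.float64(-0.0002)],[0.8,np.float64(49.4),np.float64(16.6),np.float64(-7.4),0,0,np.float64(-0.0002)],[0.8,np.float64(49.4),np.float64(16.6),np.float64(-7.4),0,0,np.float64(-0.0002)],[0.8,np.float64(49.4),np.float64(16.6),np.float64(-7.4),0,0,np.float64(-0.0002)],[0.8,np.float64(50.0),np.float64(0.0),np.float64(-0.0),0,0,np.float64(0.0)],[0.8,np.float64(50.0),np.float64(0.0),np.float64(-0.0),0,0,np.float64(0.0)],[0.8,np.float64(50.0),np.float64(0.0),np.float64(-0.0),0,0,np.float64(0.0)],[0.8,np.float64(50.0),np.float64(0.0),np.float64(-0.0),0,0,np.float64(0.0)],[0.8,np.float64(6.0),np.float64(-38.3),np.float64(16.7),0,0,np.float64(0.0)],[0.8,np.float64(6.0),np.float64(-38.3),np.float64(16.7),0,0,np.float64(0.0)],[0.8,np.float64(6.0),np.float64(-38.3),np.float64(16.7),0,0,np.float64(0.0)]]
```

View pics/w9.png

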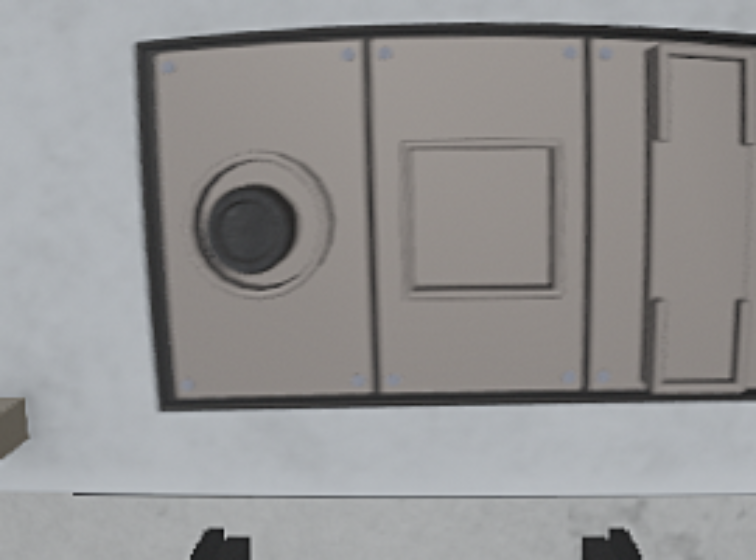

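The eyepiece stands in the cup at crop (253,228). Next, over to the carton. This crossing passes over the centrifuge at z ≥ 0.25.

Request:
{"op": "apply_moves", "data": {"steps": [[[0.8,49,16.5,-7.5,0,0,0],[0.8,49,16.5,-7.5,0,0,0],[0.8,49,16.5,-7.5,0,0,0],[0.8,49,16.5,-7.5,0,0,0],[0.8,49,16.5,-7.5,0,0,0],[0.8,50,0,0,0,0,0],[0.8,50,0,0,0,0,0],[0.8,50,0,0,0,0,0],[0.8,50,0,0,0,0,0],[0.8,6,-38,16,0,0,0],[0.8,6,-38,16,0,0,0],[0.8,6,-38,16,0,0,0]]]}}

```text
time_s: 16.38
tcp_pos: [0.5459, -0.118, 0.2499]
ee_rot: [[-0.004, -1.0, -0.0], [-1.0, 0.004, -0.0], [0.0, 0.0, -1.0]]
wrist_force: [-0.1, -0.4, 0.6]
gripper_width: 0.799
```

Request:
{"op": "apply_moves", "data": {"steps": [[[0.8,0,0,0,0,0,0],[0.8,0,0,0,0,0,0]]]}}

```text
time_s: 16.62
tcp_pos: [0.5444, -0.1171, 0.2502]
ee_rot: [[-0.004, -1.0, -0.001], [-1.0, 0.004, -0.0], [0.0, 0.001, -1.0]]
wrist_force: [-0.3, 0.9, -0.4]
gripper_width: 0.8
```

Run:
```python
from h import *
p=capture('wrist'); s=sense(); print(s['tcp_pos'],s['ee_rot'].round(3).tolist())
for m in masks_of(p,'bulb_carton_mid')[:1]:
    print(m['confidence'],m['box']); c,_=cv2.findContours(m['pixels'].astype(np.uint8),0,1); c=max(c,key=cv2.contourArea); q=cv2.approxPolyDP(c,3,True)[:,0]; print(q.tolist())
    for u,v in q: print(onz(p,u,v,.062,True).round(4),onz(p,u,v,0,True).round(4))
cv2.imwrite('pics/w10.png',cv2.resize(p['color'][40:240,180:400,::-1],None,fx=3,fy=3))
```

```text
[ 0.5442561  -0.1169491   0.25083551] [[-0.003, -1.0, 0.0], [-1.0, 0.003, -0.0], [0.0, -0.0, -1.0]]
0.95 [252.3, 95.6, 46.5, 50.8]
[[262, 94], [251, 129], [288, 140], [299, 106]]
[ 0.5597 -0.2221  0.062 ] [ 0.5627 -0.2265  0.    ]
[ 0.5712 -0.1864  0.062 ] [ 0.5762 -0.1842  0.    ]
[ 0.5337 -0.1748  0.062 ] [ 0.5318 -0.1704  0.    ]
[ 0.5227 -0.2097  0.062 ] [ 0.5186 -0.2118  0.    ]
```

View pics/w10.png

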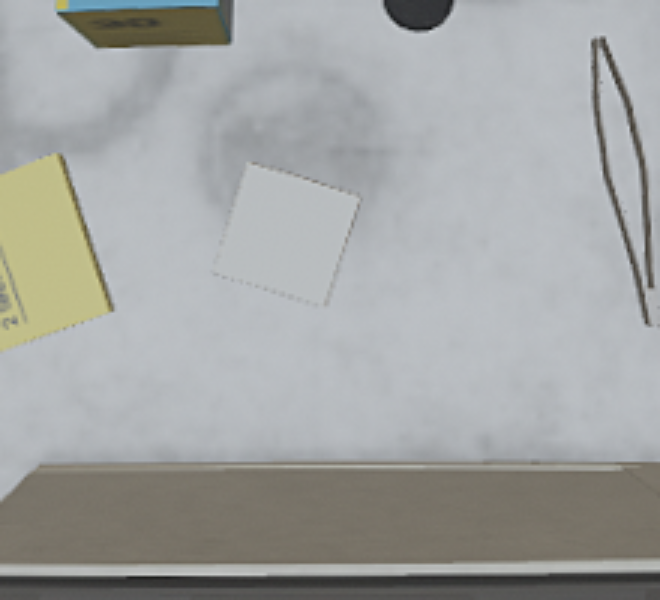

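The carton top appears as a clean square centred at full (275.4,118.2), which gives (0.547, -0.1975), turned about 17.5°. I align, centre and descend.

Request:
{"op": "apply_moves", "data": {"steps": [[[0.8,40,-1,0,0,0,0],[0.8,40.5,-1.5,0,0,0,0],[0.8,0,0,20,0,0,0.151],[0.8,0,0,20,0,0,0.151],[0.8,0,0,45,0,0,0],[0.8,0,0,35,0,0,0],[0.8,0,0,0,0,0,0],[0.8,0,0,0,0,0,0]]]}}

```text
time_s: 17.73
tcp_pos: [0.548, -0.1974, 0.1327]
ee_rot: [[-0.299, -0.954, 0.004], [-0.954, 0.299, -0.001], [-0.0, -0.004, -1.0]]
wrist_force: [0.8, 0.9, 0.6]
gripper_width: 0.801
```

Run:
```python
from h import *
p=capture('wrist'); save(p,'w11'); s=sense(); print(s['tcp_pos'],s['ee_rot'].round(3).tolist())
```

```text
[ 0.54825162 -0.1973536   0.13294104] [[-0.3, -0.954, 0.004], [-0.954, 0.3, -0.001], [-0.0, -0.005, -1.0]]
```

View pics/w11.png

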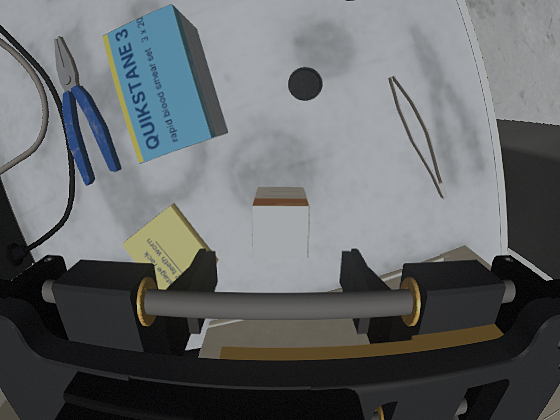

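The carton is square to the fingers and centred: top face at (280,230), finger midline at about 279. Continuing down to grasp.

Request:
{"op": "apply_moves", "data": {"steps": [[[0.8,0,-0.5,40,0,0,0],[0.8,0,0,35,0,0,0],[0.8,0,0,14,0,0,0],[0.8,0,0,0,0,0,0],[0.8,0,0,0,0,0,0],[0,0,0,0,0,0,0],[0,0,0,0,0,0,0],[0,0,0,0,0,0,0],[0,0,0,0,0,0,0],[0,0,0,0,0,0,0]]]}}

```text
time_s: 19.02
tcp_pos: [0.5474, -0.1973, 0.0415]
ee_rot: [[-0.3, -0.954, -0.0], [-0.954, 0.3, -0.0], [0.0, 0.0, -1.0]]
wrist_force: [0.6, -0.2, 1.5]
gripper_width: 0.457
```

Request:
{"op": "apply_moves", "data": {"steps": [[[0,0,0,-10,0,0,0],[0,0,0,-35,0,0,0],[0,0,0,-45,0,0,0],[0,0,0,-50,0,0,0],[0,0,0,-50,0,0,0],[0,0,0,-50,0,0,-0.168],[0,0,0,-20,0,0,-0.168],[0,-10,38,0,0,0,0],[0,-10,38,0,0,0,0],[0,-30,38,0,0,0,0]]]}}

```text
time_s: 20.27
tcp_pos: [0.4305, -0.151, 0.3017]
ee_rot: [[0.029, -1.0, 0.0], [-1.0, -0.029, -0.0], [0.0, -0.0, -1.0]]
wrist_force: [0.5, 0.8, 0.2]
gripper_width: 0.459
```

Run:
```python
from h import *
s=sense(); print(s['tcp_pos'],s['ee_rot'].round(3).tolist(),s['gripper_width'],s['wrist_force'])
plan([(.43,.1,.30,-88.3),(.43,.2,.3,-88.3),(.488,.376,.20,-88.3)],0)
```

```text
[ 0.43054619 -0.1510168   0.30167992] [[0.029, -1.0, 0.0], [-1.0, -0.029, -0.0], [0.0, -0.0, -1.0]] 0.45882121134674825 [0.54818906 0.75798911 0.19902884]
[[0,np.float64(-50.2),np.float64(-1.4),np.float64(0.3),0,0,np.float64(-0.0001)],[0,np.float64(-50.2),np.float64(-1.4),np.float64(0.3),0,0,np.float64(-0.0001)],[0,np.float64(-50.2),np.float64(-1.4),np.float64(0.3),0,0,np.float64(-0.0001)],[0,np.float64(-50.2),np.float64(-1.4),np.float64(0.3),0,0,np.float64(-0.0001)],[0,np.float64(-50.2),np.float64(-1.4),np.float64(0.3),0,0,np.float64(-0.0001)],[0,np.float64(-50.0),np.float64(-1.5),np.float64(-0.0),0,0,np.float64(0.0)],[0,np.float64(-50.0),np.float64(-1.5),np.float64(-0.0),0,0,np.float64(0.0)],[0,np.float64(-43.6),np.float64(-15.8),np.float64(25.0),0,0,np.float64(0.0)],[0,np.float64(-43.6),np.float64(-15.8),np.float64(25.0),0,0,np.float64(0.0)],[0,np.float64(-43.6),np.float64(-15.8),np.float64(25.0),0,0,np.float64(0.0)],[0,np.float64(-43.6),np.float64(-15.8),np.float64(25.0),0,0,np.float64(0.0)]]
```

Request:
{"op": "apply_moves", "data": {"steps": [[[0,-50,-1.5,0,0,0,0],[0,-50,-1.5,0,0,0,0],[0,-50,-1.5,0,0,0,0],[0,-50,-1.5,0,0,0,0],[0,-50,-1.5,0,0,0,0],[0,-50,-1.5,0,0,0,0],[0,-50,-1.5,0,0,0,0],[0,-44,-16,25,0,0,0],[0,-44,-16,25,0,0,0],[0,-44,-16,25,0,0,0],[0,-44,-16,25,0,0,0],[0,0,0,0,0,0,0]]]}}

```text
time_s: 21.78
tcp_pos: [0.4895, 0.3787, 0.1979]
ee_rot: [[0.033, -0.999, -0.004], [-0.999, -0.033, -0.004], [0.004, 0.004, -1.0]]
wrist_force: [-1.0, -0.7, 0.1]
gripper_width: 0.452
```

Request:
{"op": "apply_moves", "data": {"steps": [[[0,0,0,0,0,0,0],[0,0,0,0,0,0,0]]]}}

```text
time_s: 22.02
tcp_pos: [0.4902, 0.3765, 0.203]
ee_rot: [[0.03, -1.0, 0.001], [-1.0, -0.03, 0.002], [-0.002, -0.002, -1.0]]
wrist_force: [0.7, 0.2, -0.8]
gripper_width: 0.456
```

Run:
```python
from h import *
p=capture('wrist'); save(p,'w12'); s=sense(); print(s['tcp_pos'],s['ee_rot'].round(3).tolist(),s['gripper_width'])
print(proj(p,(.489,.294,.028),True), [proj(p,(.489+a,.294+b,.028),True).round(1).tolist() for a,b in ((.034,.034),(-.034,-.034))])
```

```text
[0.49017892 0.37650935 0.20304946] [[0.03, -1.0, 0.002], [-1.0, -0.03, 0.002], [-0.002, -0.002, -1.0]] 0.4544160460054011
[281.98622986 115.47501138] [[246.3, 149.2], [318.3, 82.6]]
```

View pics/w12.png

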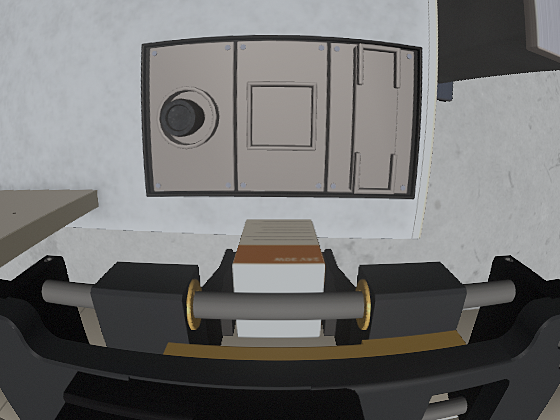

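The pocket is centred at (281.5,116) as predicted, (0.489, 0.2945). The carton is held square at (278,270). Moving over and lowering.

Request:
{"op": "apply_moves", "data": {"steps": [[[0,41,1.5,0,0,0,0],[0,41,2,0,0,0,0],[0,0,0,40,0,0,0],[0,0,0,45,0,0,0],[0,0,0,35,0,0,0],[0,0,0,15,0,0,0],[0,0,0,4,0,0,0],[0,0,0,0,0,0,0],[0,0,0,0,0,0,0]]]}}

```text
time_s: 23.2
tcp_pos: [0.4898, 0.2958, 0.0638]
ee_rot: [[0.031, -1.0, 0.002], [-1.0, -0.031, 0.002], [-0.002, -0.002, -1.0]]
wrist_force: [-0.4, 0.9, 0.3]
gripper_width: 0.456
```

Run:
```python
from h import *
p=capture('wrist'); save(p,'w13'); s=sense(); print(s['tcp_pos'],s['wrist_force'])
```

```text
[0.4896499  0.29564331 0.06364764] [ 0.03190634  0.13527122 -0.84216056]
```

Request:
{"op": "apply_moves", "data": {"steps": [[[0,0.5,0,6,0,0,0],[0,0,0,4,0,0,0],[0,0,0,0,0,0,0],[0,0,0,0,0,0,0]]]}}

```text
time_s: 23.75
tcp_pos: [0.4891, 0.2946, 0.0523]
ee_rot: [[0.031, -1.0, -0.0], [-1.0, -0.031, -0.0], [0.0, 0.0, -1.0]]
wrist_force: [0.6, -0.4, 0.7]
gripper_width: 0.46
```

Request:
{"op": "apply_moves", "data": {"steps": [[[0,0,0,0.8,0,0,0],[0,0,0,0.8,0,0,0],[0,0,0,0,0,0,0],[0,0,0,0,0,0,0]]]}}

```text
time_s: 24.25
tcp_pos: [0.4892, 0.2947, 0.0515]
ee_rot: [[0.031, -1.0, 0.0], [-1.0, -0.031, 0.0], [-0.0, -0.0, -1.0]]
wrist_force: [-1.2, -0.7, 4.9]
gripper_width: 0.456
```

Request:
{"op": "apply_moves", "data": {"steps": [[[0,0,0,0.8,0,0,0],[0,0,0,0.4,0,0,0],[0,0,0,0,0,0,0],[0,0,0,0,0,0,0]]]}}

```text
time_s: 24.75
tcp_pos: [0.4892, 0.2947, 0.0515]
ee_rot: [[0.032, -1.0, 0.001], [-1.0, -0.032, 0.0], [-0.0, -0.001, -1.0]]
wrist_force: [-4.5, -1.5, 12.4]
gripper_width: 0.46
```

Floor contact came exactly at the expected height (0.0515). I ease off, release and rise.

Request:
{"op": "apply_moves", "data": {"steps": [[[0,0,0,-1.4,0,0,0],[0.7,0,0,0,0,0,0],[0.7,0,0,0,0,0,0],[0.7,0,0,0,0,0,0],[0.7,0,0,0,0,0,0],[0.7,0,0,-15,0,0,0],[0.7,0,0,-40,0,0,0],[0.7,0,0,-45,0,0,0],[0.7,0,0,-50,0,0,0],[0.7,0,5,-50,0,0,0],[0.7,0,15,-40,0,0,0],[0.7,40,20,0,0,0,0]]]}}

```text
time_s: 26.25
tcp_pos: [0.4516, 0.2553, 0.2957]
ee_rot: [[0.034, -0.999, 0.007], [-0.999, -0.034, 0.006], [-0.006, -0.008, -1.0]]
wrist_force: [0.2, -0.6, -0.7]
gripper_width: 0.697
```

Run:
```python
from h import *
p=capture('wrist'); save(p,'w14'); s=sense(); print(s['tcp_pos'],s['gripper_width'])
for t in ['bulb_carton_mid','eyepiece_mid']: print([(m['confidence'],m['box']) for m in masks_of(p,t)[:1]])
plan([(.42,.1,.30,-88.3),(.42,-.08,.3,-88.3),(.42,-.14,.2,-88.3)],.7)
```

```text
[0.44746202 0.24942113 0.29407213] 0.7044558760893015
[(0.94, [230.5, 189.5, 33.2, 44.4])]
[(0.65, [164.1, 194.2, 34.1, 30.7])]
[[0.7,np.float64(50.4),np.float64(11.4),np.float64(-2.3),0,0,np.float64(0.0002)],[0.7,np.float64(50.4),np.float64(11.4),np.float64(-2.3),0,0,np.float64(0.0002)],[0.7,np.float64(50.4),np.float64(11.4),np.float64(-2.3),0,0,np.float64(0.0002)],[0.7,np.float64(45.0),np.float64(1.3),np.float64(-0.0),0,0,np.float64(0.0)],[0.7,np.float64(45.0),np.float64(1.3),np.float64(-0.0),0,0,np.float64(0.0)],[0.7,np.float64(45.0),np.float64(1.3),np.float64(-0.0),0,0,np.float64(0.0)],[0.7,np.float64(45.0),np.float64(1.3),np.float64(-0.0),0,0,np.float64(0.0)],[0.7,np.float64(20.0),np.float64(0.6),np.float64(33.3),0,0,np.float64(0.0)],[0.7,np.float64(20.0),np.float64(0.6),np.float64(33.3),0,0,np.float64(0.0)],[0.7,np.float64(20.0),np.float64(0.6),np.float64(33.3),0,0,np.float64(0.0)]]
```

Request:
{"op": "apply_moves", "data": {"steps": [[[0.7,50,11,-2,0,0,0],[0.7,50,11,-2,0,0,0],[0.7,50,11,-2,0,0,0],[0.7,45,1,0,0,0,0],[0.7,45,1,0,0,0,0],[0.7,45,1,0,0,0,0],[0.7,45,1,0,0,0,0],[0.7,20,0.5,33,0,0,0],[0.7,20,0.5,33,0,0,0],[0.7,20,0.5,33,0,0,0],[0.7,0,0,0,0,0,0],[0.7,0,0,0,0,0,0]]]}}

```text
time_s: 27.9
tcp_pos: [0.4252, -0.1375, 0.1991]
ee_rot: [[0.031, -1.0, 0.002], [-1.0, -0.031, -0.001], [0.001, -0.002, -1.0]]
wrist_force: [-0.3, -0.0, -0.3]
gripper_width: 0.701
```

Run:
```python
from h import *
p=capture('wrist'); s=sense(); print(s['tcp_pos'],s['ee_rot'].round(3).tolist())
for m in masks_of(p,'tweezers_mid')[:1]:
    print(m['confidence'],m['box'])
    v,u=np.nonzero(m['pixels']); P=np.array([onz(p,a,b,.006,True)[:2] for a,b in zip(u,v)])
    r_=cv2.minAreaRect((P*1e3).astype(np.float32)); print(r_, cv2.boxPoints(r_).round(1).tolist())
cv2.imwrite('pics/w15.png',cv2.resize(p['color'][40:260,180:400,::-1],None,fx=2.7,fy=2.7))
```

```text
[ 0.42528083 -0.13728094  0.19944077] [[0.032, -0.999, 0.003], [-0.999, -0.032, -0.0], [0.0, -0.003, -1.0]]
0.59 [290.8, 109.2, 21.0, 63.3]
((403.6977844238281, -197.2530517578125), (14.18139362335205, 67.07281494140625), 5.850163459777832) [[393.20001220703125, -164.60000610351562], [400.1000061035156, -231.3000030517578], [414.20001220703125, -229.89999389648438], [407.29998779296875, -163.1999969482422]]
```

View pics/w15.png

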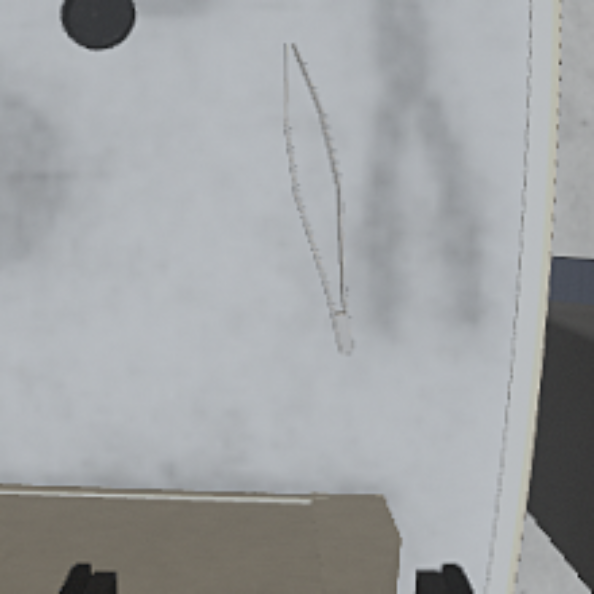

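The tweezers show fully in the crop: points at (288,43), joined end at (346,354), legs widest near row 185 at 293 and 339. The mask caught only half, so I use these pixels.

Run:
```python
from h import *
p=capture('wrist')
f=lambda u,v:onz(p,u/2.7+180,v/2.7+40,.007,True)[:2]
a,b=f(288.5,43),f(346,354); l,m=f(293,185),f(339,185); 
d=(b-a)/np.linalg.norm(b-a); print(a,b,np.linalg.norm(b-a)*1e3,(a+b)/2,l,m,(l+m)/2,np.degrees(np.arctan2(d[1],d[0])))
c=np.array([d[1],-d[0]]); print('leg offsets from axis',(l-(a+b)/2)@c,(m-(a+b)/2)@c,((l+m)/2-(a+b)/2)@d)
```

```text
[ 0.42144352 -0.28258581] [ 0.39494173 -0.16300519] 122.48212035416348 [ 0.40819263 -0.2227955 ] [ 0.41793862 -0.22749559] [ 0.40056872 -0.22826814] [ 0.40925367 -0.22788186] 102.49607482574488
leg offsets from axis 0.008498152311760815 -0.00862743479242858 -0.0051954530363034395
```

The geometry checks: length 122.5 mm, legs ±8.5 mm, centre (0.4082, -0.2228), axis 102.5°. Going above it and turning.

Request:
{"op": "apply_moves", "data": {"steps": [[[0.55,42,10,0,0,0,0],[0.55,43,10,0,0,0,0],[0.55,0,0,20,0,0,-0.093],[0.55,0,0,30,0,0,-0.094],[0.55,0,0,45,0,0,0],[0.55,0,0,40,0,0,0],[0.55,0,0,0,0,0,0],[0.55,0,0,0,0,0,0]]]}}

```text
time_s: 29.05
tcp_pos: [0.4083, -0.2233, 0.0647]
ee_rot: [[0.218, -0.976, 0.003], [-0.976, -0.218, -0.001], [0.002, -0.003, -1.0]]
wrist_force: [1.0, 0.3, 0.2]
gripper_width: 0.547
```

Run:
```python
from h import *
p=capture('wrist'); save(p,'w16'); s=sense(); print(s['tcp_pos'],s['ee_rot'].round(3).tolist())
```

```text
[ 0.40849057 -0.22337578  0.06500035] [[0.217, -0.976, 0.004], [-0.976, -0.217, -0.001], [0.002, -0.004, -1.0]]
```

View pics/w16.png

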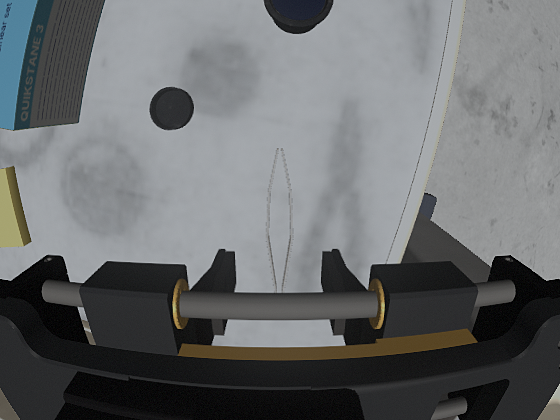

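The tweezers run straight along the gripper's axis at column 279. Going down and closing.

Request:
{"op": "apply_moves", "data": {"steps": [[[0.55,0,0,25,0,0,0],[0.55,0,0,15,0,0,0],[0.55,0,0,4,0,0,0],[0.55,0,0,0,0,0,0],[0.55,0,0,0,0,0,0]]]}}

```text
time_s: 29.72
tcp_pos: [0.4074, -0.2234, 0.02]
ee_rot: [[0.216, -0.976, 0.002], [-0.976, -0.216, -0.0], [0.001, -0.002, -1.0]]
wrist_force: [0.3, 0.6, 0.3]
gripper_width: 0.553
```

Request:
{"op": "apply_moves", "data": {"steps": [[[0.55,0,0,1,0,0,0],[0,0,0,0,0,0,0],[0,0,0,0,0,0,0],[0,0,0,0,0,0,0],[0,0,0,0,0,0,0],[0,0,0,0,0,0,0],[0,0,0,0,0,0,0]]]}}

```text
time_s: 30.6
tcp_pos: [0.4066, -0.2232, 0.018]
ee_rot: [[0.216, -0.976, -0.0], [-0.976, -0.216, 0.0], [-0.0, 0.0, -1.0]]
wrist_force: [0.8, -0.2, -0.5]
gripper_width: 0.196
```

Request:
{"op": "apply_moves", "data": {"steps": [[[0,0,0,-10,0,0,0],[0,0,0,-35,0,0,0],[0,0,0,-45,0,0,0],[0,0,0,-50,0,0,0.094],[0,0,0,-50,0,0,0.094],[0,0,0,-50,0,0,0],[0,-20,-5,-30,0,0,0],[0,0,0,0,0,0,0]]]}}

```text
time_s: 31.6
tcp_pos: [0.412, -0.2027, 0.2914]
ee_rot: [[0.032, -0.999, 0.007], [-1.0, -0.032, -0.001], [0.001, -0.007, -1.0]]
wrist_force: [-0.1, 0.8, -0.4]
gripper_width: 0.193
```

Run:
```python
from h import *
p=capture('wrist'); save(p,'w17'); s=sense(); print(s['tcp_pos'],s['ee_rot'].round(3).tolist(),s['gripper_width'])
plan([(.43,0,.30,-88.3),(.42,.2,.3,-88.3),(.394,.373,.20,-88.3)],0)
```

```text
[ 0.41099522 -0.20264204  0.28922091] [[0.031, -1.0, 0.003], [-1.0, -0.031, 0.0], [-0.0, -0.003, -1.0]] 0.19554502036909618
[[0,np.float64(-50.5),np.float64(-6.3),np.float64(-2.7),0,0,np.float64(0.0003)],[0,np.float64(-50.5),np.float64(-6.3),np.float64(-2.7),0,0,np.float64(0.0003)],[0,np.float64(-50.5),np.float64(-6.3),np.float64(-2.7),0,0,np.float64(0.0003)],[0,np.float64(-50.5),np.float64(-6.3),np.float64(-2.7),0,0,np.float64(0.0003)],[0,np.float64(-50.1),np.float64(1.0),np.float64(-0.0),0,0,np.float64(-0.0)],[0,np.float64(-50.1),np.float64(1.0),np.float64(-0.0),0,0,np.float64(-0.0)],[0,np.float64(-50.1),np.float64(1.0),np.float64(-0.0),0,0,np.float64(-0.0)],[0,np.float64(-50.1),np.float64(1.0),np.float64(-0.0),0,0,np.float64(-0.0)],[0,np.float64(-43.4),np.float64(5.2),np.float64(25.0),0,0,np.float64(-0.0)],[0,np.float64(-43.4),np.float64(5.2),np.float64(25.0),0,0,np.float64(-0.0)],[0,np.float64(-43.4),np.float64(5.2),np.float64(25.0),0,0,np.float64(-0.0)],[0,np.float64(-43.4),np.float64(5.2),np.float64(25.0),0,0,np.float64(-0.0)]]
```

View pics/w17.png

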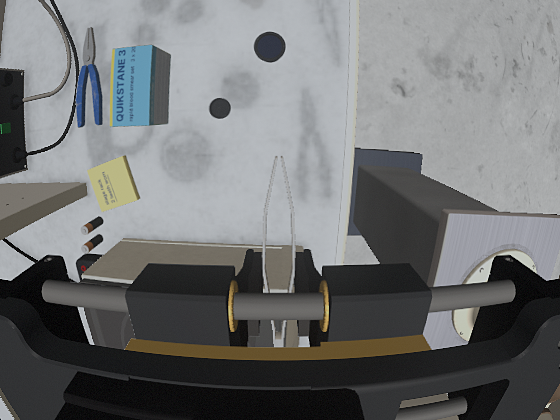

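The tweezers are held straight, points at (279,157), opening 17 mm, and the look-alikes are unmoved. Crossing to the trough. I have used more pictures than planned, so from here I go by numbers.

Request:
{"op": "apply_moves", "data": {"steps": [[[0,-50,-6,-3,0,0,0],[0,-50,-6,-3,0,0,0],[0,-50,-6,-3,0,0,0],[0,-50,-6,-3,0,0,0],[0,-50,1,0,0,0,0],[0,-50,1,0,0,0,0],[0,-50,1,0,0,0,0],[0,-50,1,0,0,0,0],[0,-43,5,25,0,0,0],[0,-43,5,25,0,0,0],[0,-43,5,25,0,0,0],[0,-43,5,25,0,0,0]]]}}

```text
time_s: 33.15
tcp_pos: [0.3931, 0.3688, 0.1977]
ee_rot: [[0.03, -1.0, -0.002], [-1.0, -0.03, -0.003], [0.003, 0.002, -1.0]]
wrist_force: [0.0, -0.5, -0.0]
gripper_width: 0.193
```

Request:
{"op": "apply_moves", "data": {"steps": [[[0,0,0,0,0,0,0],[0,0,0,0,0,0,0]]]}}

```text
time_s: 33.4
tcp_pos: [0.3937, 0.3677, 0.1991]
ee_rot: [[0.03, -1.0, -0.001], [-1.0, -0.03, -0.002], [0.002, 0.001, -1.0]]
wrist_force: [-0.2, 0.5, -1.1]
gripper_width: 0.195
```

Run:
```python
from h import *
p=capture('wrist'); s=sense(); print(s['tcp_pos'],s['ee_rot'].round(3).tolist(),s['gripper_width'])
for m in masks_of(p,'long_trough_floor')[:1]:
    b=m['box']; print(m['confidence'],b,onz(p,b[0]+b[2]/2,b[1]+b[3]/2,.012,True).round(4))
# overlay predicted trough outline (outer at wall top) for a check
a=np.radians(1.7); ex,ey=np.array([np.cos(a),np.sin(a)]),np.array([-np.sin(a),np.cos(a)]); c=np.array([.393,.2915])
im=p['color'][:,:,::-1].copy()
q=[proj(p,(*(c+sx*.017*ex+sy*.071*ey),.033),True) for sx,sy in((1,1),(1,-1),(-1,-1),(-1,1))]
cv2.polylines(im,[np.round(np.array(q)*16).astype(np.int32)],True,(0,0,255),1,shift=4)
cv2.imwrite('pics/w18.png',cv2.resize(im[30:330,190:370],None,fx=2,fy=2))
```

```text
[0.39400634 0.36765283 0.19988101] [[0.029, -1.0, -0.0], [-1.0, -0.029, -0.001], [0.001, 0.0, -1.0]] 0.19263688842812052
0.86 [234.3, 43.0, 89.9, 159.8] [0.3944 0.2921 0.012 ]
```

View pics/w18.png

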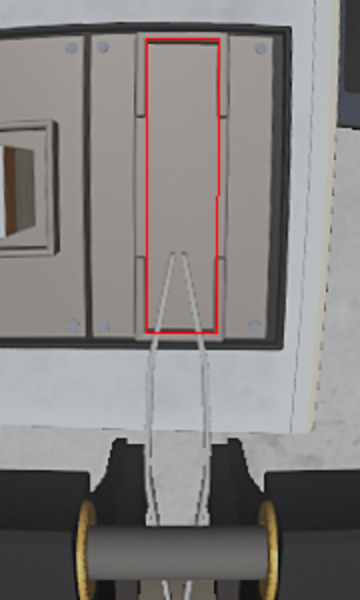

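The predicted inner outline falls right on the trough's walls in the crop, so the target (0.393, 0.292) holds. Lowering.

Request:
{"op": "apply_moves", "data": {"steps": [[[0,38,1.5,0,0,0,0],[0,38,2,0,0,0,0],[0,0,0,45,0,0,0],[0,0,0,45,0,0,0],[0,0,0,35,0,0,0],[0,0,0,15,0,0,0],[0,0,0,6,0,0,0],[0,0,0,0,0,0,0],[0,0,0,0,0,0,0]]]}}

```text
time_s: 34.62
tcp_pos: [0.3932, 0.293, 0.0551]
ee_rot: [[0.03, -1.0, 0.001], [-1.0, -0.03, 0.002], [-0.002, -0.001, -1.0]]
wrist_force: [0.0, 0.8, 0.2]
gripper_width: 0.193
```

Request:
{"op": "apply_moves", "data": {"steps": [[[0,0,0,3,0,0,0],[0,0,0,2,0,0,0],[0,0,0,0,0,0,0],[0,0,0,0,0,0,0]]]}}

```text
time_s: 35.12
tcp_pos: [0.3927, 0.2927, 0.049]
ee_rot: [[0.03, -1.0, 0.0], [-1.0, -0.03, -0.0], [0.0, -0.0, -1.0]]
wrist_force: [-0.8, 0.2, -0.0]
gripper_width: 0.192
```

Request:
{"op": "apply_moves", "data": {"steps": [[[0,0,0,1,0,0,0],[0,0,0,0.5,0,0,0],[0,0,0,0,0,0,0]]]}}

```text
time_s: 35.5
tcp_pos: [0.3926, 0.2926, 0.0474]
ee_rot: [[0.03, -1.0, -0.0], [-1.0, -0.03, -0.0], [0.0, 0.0, -1.0]]
wrist_force: [0.3, 0.3, 0.6]
gripper_width: 0.195
```

Request:
{"op": "apply_moves", "data": {"steps": [[[0,0,0,1.5,0,0,0],[0,0,0,1.5,0,0,0],[0,0,0,1,0,0,0],[0,0,0,0,0,0,0],[0,0,0,0,0,0,0]]]}}

```text
time_s: 36.12
tcp_pos: [0.3927, 0.2926, 0.0435]
ee_rot: [[0.03, -1.0, 0.0], [-1.0, -0.03, -0.0], [0.0, -0.0, -1.0]]
wrist_force: [0.5, 0.3, 0.7]
gripper_width: 0.194
```

Request:
{"op": "apply_moves", "data": {"steps": [[[0,0,0,0.7,0,0,0],[0,0,0,0.7,0,0,0],[0,0,0,0,0,0,0]]]}}

```text
time_s: 36.5
tcp_pos: [0.3926, 0.2926, 0.042]
ee_rot: [[0.03, -1.0, -0.0], [-1.0, -0.03, -0.0], [0.0, 0.0, -1.0]]
wrist_force: [-1.3, -0.6, 0.2]
gripper_width: 0.192
```

Request:
{"op": "apply_moves", "data": {"steps": [[[0,0,0,0.6,0,0,0],[0,0,0,0.4,0,0,0],[0,0,0,0,0,0,0]]]}}

```text
time_s: 36.88
tcp_pos: [0.3927, 0.2926, 0.0419]
ee_rot: [[0.03, -1.0, 0.0], [-1.0, -0.03, -0.0], [0.0, -0.0, -1.0]]
wrist_force: [-2.7, -0.6, 6.8]
gripper_width: 0.194
```

Contact came at 0.0419, as expected (0.042). Release and rise.

Request:
{"op": "apply_moves", "data": {"steps": [[[0,0,0,-0.6,0,0,0],[0.45,0,0,0,0,0,0],[0.45,0,0,0,0,0,0],[0.45,0,0,0,0,0,0],[0.45,0,0,0,0,0,0],[0.45,0,0,-8,0,0,0],[0.45,0,0,-30,0,0,0],[0.45,0,0,-50,0,0,0],[0.45,0,0,-50,0,0,0],[0.45,-30,0,-50,0,0,0],[0.45,-50,-30,-20,0,0,0],[0.45,0,0,0,0,0,0]]]}}

```text
time_s: 38.38
tcp_pos: [0.4219, 0.3767, 0.2517]
ee_rot: [[0.031, -1.0, 0.003], [-1.0, -0.031, 0.004], [-0.004, -0.003, -1.0]]
wrist_force: [-0.5, -1.2, 0.3]
gripper_width: 0.452
```

Request:
{"op": "apply_moves", "data": {"steps": [[[0.45,0,0,0,0,0,0],[0.45,0,0,0,0,0,0]]]}}

```text
time_s: 38.62
tcp_pos: [0.4196, 0.3722, 0.2491]
ee_rot: [[0.03, -1.0, -0.001], [-1.0, -0.03, -0.002], [0.001, 0.001, -1.0]]
wrist_force: [-0.1, 0.1, 0.1]
gripper_width: 0.452
```

Run:
```python
from h import *
s=sense(); print(s['tcp_pos'],s['wrist_force'])
p=capture('wrist'); cv2.imwrite('pics/w19.png',cv2.resize(p['color'][20:230,130:430,::-1],None,fx=2.6,fy=2.6))
t=capture('top')
for n in ['loupe_mid','large_carton_mid','pliers_mid']: print(n,[(round(m['confidence'],2),m['box']) for m in masks_of(t,n)[:1]])
```

```text
[0.4196075  0.37221251 0.24910345] [-0.13058477  0.06674117  0.13432529]
loupe_mid [(0.49, [393.8, 247.1, 15.1, 15.0])]
large_carton_mid [(0.96, [360.0, 174.6, 49.3, 28.9])]
pliers_mid [(0.93, [365.0, 144.2, 55.2, 15.4])]
```

View pics/w19.png

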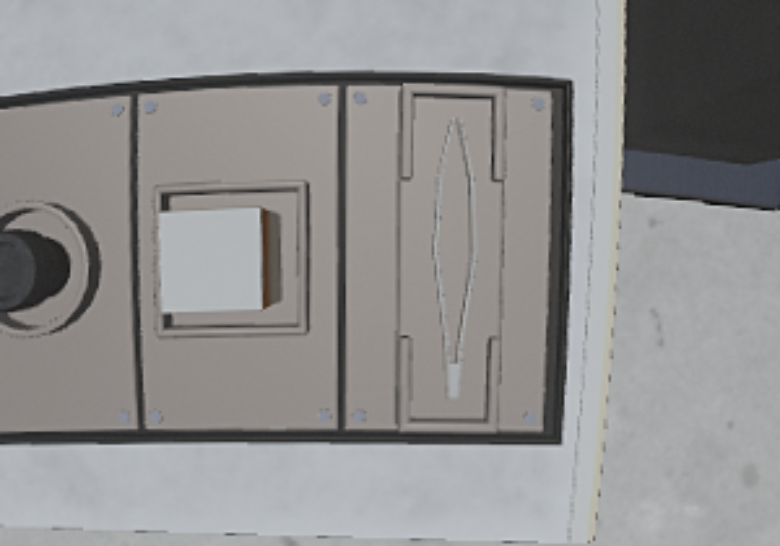

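The tweezers lie centred in the trough at crop (454,255). The carton stands in the pocket (212,258), and the eyepiece stands in the cup at left. The robot touches nothing.

```bash
python3 -c "
from station import r
print(r.finish_job())"
```

```text
the job is handed in; nothing more can be done
None
```

The caddy is packed and the job is handed in at about 39 s of robot time. I placed the eyepiece in the round cup, then the small carton in the square pocket, then the tweezers in the long trough. Each was lowered until the wrist force rose, eased up slightly and let go; readings before release were about 7 N, 12 N and 7 N.

**Last checks:**
- **Placement:** The final close picture shows the eyepiece and carton standing in their places and the tweezers lying flat, centred in the trough. The gripper was clear, with wrist force about zero.
- **Look-alikes:** In the top view, the large carton and pliers were found within about 2 px of their first positions. The loupe's box differed by a few pixels at low confidence (0.49). The arm never went near it, so I put that down to detector error.

**Disagreements:**
- **Eyepiece contact:** The carton and tweezers touched down at the expected heights. The eyepiece touched about 2 mm lower than I had worked out. The pictures show it upright in the cup, and I don't know the cause.
- **Tweezers masks:** The network's masks for the tweezers were wrong or partial, so I measured them from picture points instead.
- **Picture budget:** I viewed 20 pictures against the budget of 14.

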